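Clip down the conduit and press the junction box cover home

ROBOT

A 7-joint arm with a two-finger parallel gripper is mounted at the origin on the work surface. World frame = base frame: x ahead of the robot, y to its left, z up, the work surface at z = 0. Lengths are in m, angles in rad, forces in N, time in s.
With the tool pointing down it reaches from about 0.4 to 0.875 m from the base axis. Payload 19.3 kg.
Tool frame: the origin (TCP) lies at the very end of the fingers, on their centre line; the grasp point (between the pads) lies 19 mm behind it; z points along the fingers, x is the direction in which the jaws open and shut, and the axes are right-handed (so a half turn about z gives the same grasp; the last joint's range is limited). The gripper opens to 85 mm and grips with 20 to 120 N. Pads are 22 mm wide; open, the fingers measure 114 mm over their backs; the gripper's body (76 mm by 85 mm) begins 54 mm behind the grasp point. The pads swing forward as they close: fully open they stand 13 mm farther back than shut.
Start: joints at [-1.312, 0.521, -0.036, 1.599, 0.021, 1.021, -0.113], TCP at [0.202, 0.592, 0.231] pointing down, gripper open.
Joint ranges: [-2.91, 2.91], [-0.3, 2.13], [-1.5, 1.42], [0.17, 2.43], [-1.26, 4.41], [0.16, 1.93], [-2.52, 2.52]. Speed limits (rad/s): [1.89, 1.89, 2.39, 2.39, 3.01, 3.01, 3.01].

INTERFACE

Orientations are given as [roll, pitch, yaw] about the fixed x, y, z axes, in that order (R = Rz(yaw) Ry(pitch) Rx(roll)).
In Python, from workcell import bot gives the robot as it stands.
- The arm moves only by the tool jog_arm, never from a script. Its argument "increments" is a list of rows, each an object of numbers: "wx", "wy", "wz": the turn, a rotation vector about the tool's x, y, z in degrees; "x", "y", "z": the shift along the tool's x, y, z in cm; "claw": the opening in per cent of the stroke, from 0 (shut) to 100 (fully open). A call has 1 to 10 rows; each row is the pose to reach, as a shift and turn from the pose measured when the call began, along the tool's axes at that moment; what a row does not reach only later rows make up. A row lasts 1/8 s, in which the tool goes at most 62.5 mm and 10.7 degrees, less where a joint would pass 70% of its speed; a pose out of reach is approached as far as the arm can. A call with a gripper value outside its range is refused whole. The fingers move at their own pace and stop on an object; "squeeze" is the grip in N (left out, the last holds). Time passes only in rows, so rows that repeat a pose let the fingers close. It gives the time, the measured TCP pose, the force and the opening at its end, in the units of the state.
- bot.observe(): the state, without advancing time (a new reading comes with each control period).
- bot.grab_frame(name): name is "scene" or "top" or "wrist"; returns a dict with "pixels" (384x512x3 uint8, red, green, blue), "fov_y" (degrees; the focal length in pixels is half the picture's height over the tangent of half this angle, whatever the lens; pixels are square), "cx", "cy" (the principal point, pixels), "origin" and "orientation" of the camera in the world. Camera axes: x right, y down, z forward; pixel columns grow to the right and rows downward; lengths in m; the calibration is good to about 2 mm. A picture is of the moment at which its call begins. There is no depth.
- bot.job_done(): hands the job in, once; it reports no verdict.
The state is a dict: "clock": time; "qpos": joint angles; "qd": joint speeds; "joint_efforts": joint torques, N m; "position": TCP position; "tool_rot": TCP orientation; "force": force on the tool from outside, world axes, zero at the start; "moment": the same for the moment, N m; "grip_width": finger opening in m.
Only numpy, scipy, OpenCV 4.12 (cv2) and the standard library are available. Lean on these libraries where they do the work, as an engineer would, in place of code of your own. Each camera call takes 0.05 s, during which the arm holds its last target.

TASK

Finish the conduit board: first press the two open hinged clips down over the white conduit until each snaps shut and stays, then put the loose white cover on the junction box and press it down until it snaps home all round, flat on the rim. Keep pressing: the program finishes while the gripper still holds the cover firmly down on the box with a push of about 15 newtons; leave the other things on the bench where they are.

Things in the scene. Friction and masses are not known exactly. Their poses are not given: they have to be found in the camera images.
- cover_center (a point): the loose clip cover: white, 64 mm (its x) x 96 mm (its y) x 20 mm high, 60 g, lying on the bench open side down. The point is its centre, 10 mm above its underside and 10 mm below its flat top. Walls 3 mm, top plate 4 mm thick, hollow below: 58 x 90 mm inside, with a rounded snap bead along the lower edge inside each end (+y, -y). Take it across its 64 mm width
- cover: the same cover as a whole; origin under its middle. It fits the box either way round (half turn). Lowered on, it first rests on the box's two snap ribs its centre about 5 mm above the rim; pressing on takes some 13 N (up to 20 if one end goes first) until both ribs give way and the force drops; fully home its top plate lies on the rim, its centre 6 mm below the rim, its top 4 mm above it
- box_mouth (a point): middle of the top rim of the open grey junction box on the plywood board, 62 mm above the bench. x is the box's short side (53 mm), y its long side (82 mm, along the conduits), z up. A springy snap rib stands out of each end wall (+y, -y) 7 mm below the rim. The cover goes over the outside of the walls, x along x, with 2.5 mm play in x and 1 mm in y on each side; the rim is rounded (3 mm)
- box_rim: the box's black rounded rubber rim, on which the cover's top plate comes to lie; origin as box_mouth. It bears the push on the cover and the cover's weight, nothing else
- clip_left (a joint): angle (rad) of the black hinged cap of the left conduit clip (115 mm from the box's middle towards its +y): 0 is shut flat over the white conduit, larger is open. It swings up about a hinge on the far side (+x) and stays where it is left. Near 0.25 rad its tongue meets a springy nib; pressed on with about 8 N at the tab it snaps past and is held at 0 (within 0.03)
- clip_left_tab (a point): middle of the orange thumb tab on top of the left cap's free end; cap 63 mm long, 20 mm wide. Its hinge line is parallel to the box's y, in the frame of box_mouth at x = 21 mm, z = -24 mm (38 mm above the bench). With the cap shut the tab lies 52 mm from the hinge line towards -x and 10 mm above it, 48 mm above the bench
- clip_right (a joint): the same for the right conduit clip (115 mm from the box's middle towards its -y)
- clip_right_tab (a point): middle of the orange thumb tab of the right cap; sizes and hinge as on the left
- round_lid: bystander: flat round grey lid, 66 mm across, 14 mm high; origin under its centre
- coupling: bystander: white plastic conduit coupling (short tube), 33 mm across, 40 mm high, standing on the far part of the board about 60 mm behind and 62 mm left of the box; origin under its centre
- screwdriver: bystander: red-handled screwdriver, 190 mm long, lying on the bench
- pliers: bystander: blue-handled pliers, 130 mm long, lying on the bench
- hooked_weight: bystander: black 0.5 kg weight with a wire hook, 40 mm across, 104 mm high; origin under its centre
- balsa_bundle: bystander: bundle of balsa sticks, 30 x 240 x 22 mm
There are look-alikes about, which are no part of the job. What is shaped like the cover but purple is not meant.

How it is judged:
On the way, in this order (a step that is already met when the one before it is completed fails the run):
1. both hinged conduit clips are pressed shut and stay shut (value of joint each of clip_left, clip_right below 0.06 rad), for 0.3 s.
2. the cover is snapped home on the box, level and flat on the rim (z of cover_center in the frame of box_mouth below -0.0045 m and horizontal distance between cover_center and box_mouth below 0.004 m and angle between cover_center's own z axis and vertical below 0.04 rad and angle between the x axis of cover_center and the x axis of box_mouth, either way round below 0.06 rad), for 0.2 s.
At the end, for the whole second after the job is handed in: Both clips under 0.06 rad. Cover home: centre 4.5 mm or more below the rim (6 when home), within 4 mm of the box's middle, tilt under 0.04 rad, yaw within 0.06 rad of the box either way round. Still pressed: over 4 N fingers on cover, over 8 N cover on rim (all of step 1 and all of step 2 and contact force between cover and box_rim above 8 N and contact force between the fingers and cover above 4 N); the arm keeps its last pose, push and grip.
It fails at once if a thing that does not belong to the job (lid, coupling, tools, weight, balsa) is moved by more than 3 cm (distance of any of round_lid, coupling, screwdriver, pliers, hooked_weight, balsa_bundle from where it was at the start of the episode above 0.03 m).
It also fails if it takes over 72 s, if anything falls off the work surface, if the arm or the gripper's body presses on something with over 40 N, if the wrist force passes 120 N, or if a joint passes its speed limit or range.

## Working session

There is one attempt and no reset: what is moved stays moved. The work goes in short steps, Python scripts to look and compute and a tool call to move; the robot and the scene stay as the last step left them, time stands still between calls to the robot, and variables do not carry over. Pictures are saved under pics/ and viewed, and the job is handed in when it is done.

Besides the shell and the picture viewer there is one more tool, called after "Emit:" by a JSON object that holds its "method" and its "body". jog_arm: Moves the arm, as the interface text tells. Its arguments: {"type":"object","properties":{"increments":{"type":"array","items":{"type":"object","properties":{"wx":{"type":"number"},"wy":{"type":"number"},"wz":{"type":"number"},"x":{"type":"number"},"y":{"type":"number"},"z":{"type":"number"},"claw":{"type":"number"}}}},"squeeze":{"type":"number"}},"required":["increments"]}

```bash
ls; mkdir -p pics; python3 - <<'E'
from workcell import bot
import cv2
print(bot.observe())
for n in ["scene","top","wrist"]:
    f=bot.grab_frame(n); print(n,{k:v for k,v in f.items() if k!='pixels'})
    cv2.imwrite(f'pics/{n}0.png',f['pixels'][:,:,::-1])
E
```

```text
pics
{'clock': 0.0, 'qpos': array([-1.31223006,  0.52197748, -0.03631766,  1.60000831,  0.02119614,
        1.02109009, -0.11277823]), 'qd': array([ 0.00080253,  0.00015077,  0.00053637, -0.00182913,  0.00114713,
        0.00073133, -0.00077021]), 'joint_efforts': array([-5.09511883e-04, -9.27114201e+01,  1.98003799e+00, -3.69926870e+01,
        1.78518961e-02,  8.29191558e-03,  2.15932351e-05]), 'position': array([0.2017285 , 0.59119605, 0.23074849]), 'tool_rot': array([3.14151274e+00, 1.09546083e-03, 1.24203135e+00]), 'force': array([ 0.22122847, -0.19325457, -0.64196443]), 'moment': array([-0.00070077, -0.02879336,  0.01142223]), 'grip_width': 0.08563742203889123}
scene {'fov_y': 57.453989812023735, 'cx': 252.05191355683507, 'cy': 193.21558427614113, 'origin': array([1.18496398, 0.19651866, 0.86256187]), 'orientation': array([-2.44158079e+00, -1.36782820e-03,  1.96307222e+00])}
top {'fov_y': 43.71921919694972, 'cx': 259.5629686002855, 'cy': 189.84637624593023, 'origin': array([ 0.30979446, -0.07287115,  1.82084095]), 'orientation': array([-3.00745922,  0.01150768, -1.59896709])}
wrist {'fov_y': 66.52470454009273, 'cx': 255.2491536919569, 'cy': 195.21343079216007, 'origin': array([0.13443531, 0.61417308, 0.37218367]), 'orientation': array([2.86484364e+00, 1.31102139e-03, 1.24186998e+00])}
```

View pics/scene0.png

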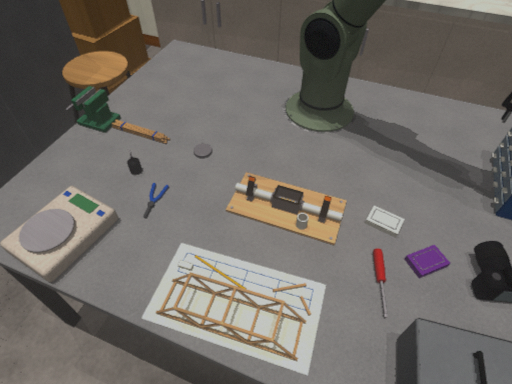

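View pics/top0.png

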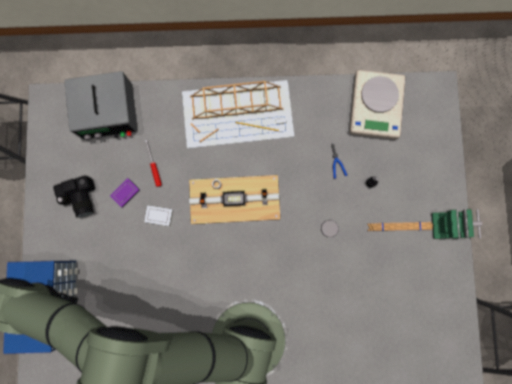

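View pics/wrist0.png

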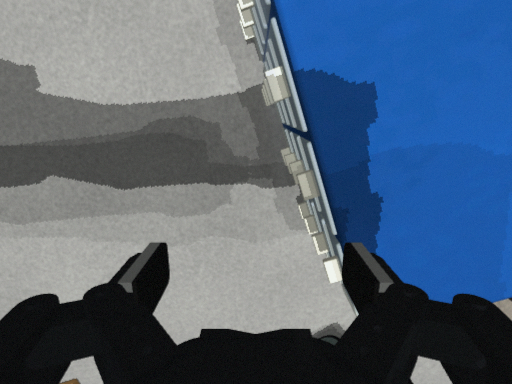

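The scene view shows the board with the box at about (288,200), the cover at (385,220) and a purple look-alike at (427,261). In the top view the box is at (234,198) and the cover at (158,215). I'll measure coarsely first.

```bash
cat > h.py <<'E'
import numpy as np, cv2
from scipy.spatial.transform import Rotation as R
from workcell import bot
def rot(e): return R.from_euler('xyz',e).as_matrix()
def foc(f): return 192/np.tan(np.radians(f['fov_y'])/2)
def ray(f,px):
    F=foc(f); px=np.atleast_2d(px).astype(float)
    d=np.c_[(px[:,0]-f['cx'])/F,(px[:,1]-f['cy'])/F,np.ones(len(px))]
    return d@rot(f['orientation']).T
def onplane(f,px,z):
    d=ray(f,px); o=np.array(f['origin']); t=(z-o[2])/d[:,2]
    return o+d*t[:,None]
def proj(f,P):
    P=np.atleast_2d(P); c=(P-f['origin'])@rot(f['orientation']); F=foc(f)
    return np.c_[F*c[:,0]/c[:,2]+f['cx'],F*c[:,1]/c[:,2]+f['cy']]
def save(f,n,s=1,crop=None):
    im=f['pixels'][:,:,::-1]
    if crop: x0,y0,x1,y1=crop; im=im[y0:y1,x0:x1]
    cv2.imwrite('pics/'+n,cv2.resize(im,None,fx=s,fy=s,interpolation=cv2.INTER_CUBIC))
def jog(target,yaw=None,st=None):
    """cm shift in tool axes to world target"""
    st=st or bot.observe(); M=rot(st['tool_rot'])
    print('shift cm',np.round(100*M.T@(np.array(target)-st['position']),2))
E
python3 - <<'E'
from h import *
f=bot.grab_frame('top'); 
print('box',onplane(f,[[234,198]],.062),'cover',onplane(f,[[158,215]],.02))
g=bot.grab_frame('scene')
print('box',onplane(g,[[288,197]],.062),'cover',onplane(g,[[385,219]],.02))
save(g,'s1.png',5,(220,165,370,245)); save(f,'t1.png',5,(130,160,290,240))
E
```

```text
box [[0.51999414 0.03614283 0.062     ]] cover [[0.46882312 0.32743292 0.02      ]]
box [[0.53417211 0.04367563 0.062     ]] cover [[0.47001978 0.32830018 0.02      ]]
```

View pics/s1.png

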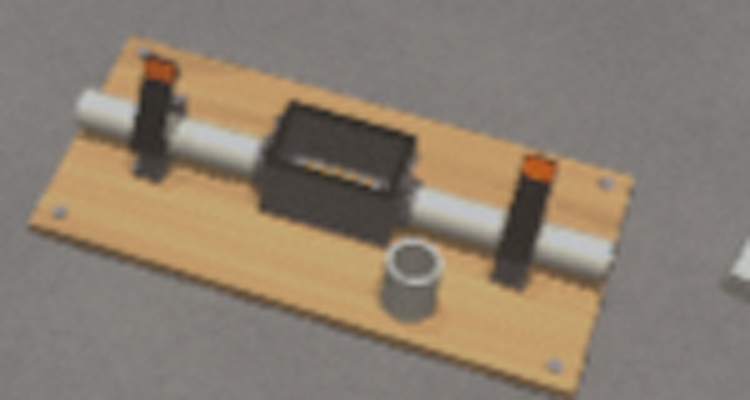

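View pics/t1.png

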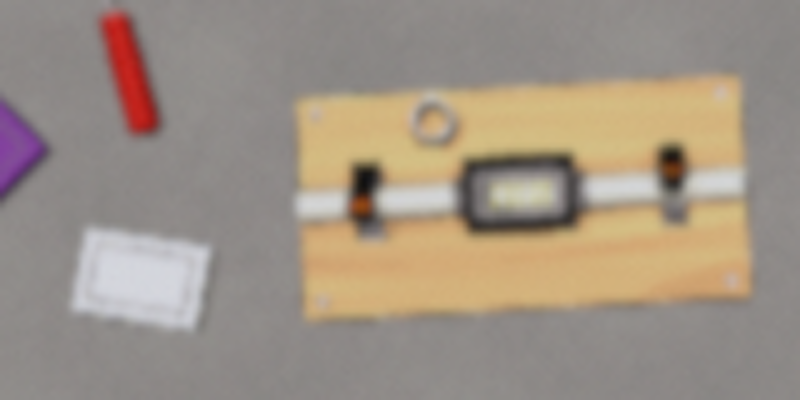

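```bash
python3 - <<'E'
from h import *
jog([.46,.31,.25])
E
```

```text
shift cm [-18.3   33.53  -1.89]
```

Emit:
{"method": "jog_arm", "body": {"increments": [{"x": -3, "y": 5, "z": -0.5, "wz": 10}, {"x": -5.5, "y": 10, "z": -1, "wz": 20}, {"x": -8, "y": 15, "z": -1.5, "wz": 30}, {"x": -11, "y": 20, "z": -1.9, "wz": 40}, {"x": -13.5, "y": 25, "z": -1.9, "wz": 50}, {"x": -16, "y": 30, "z": -1.9, "wz": 60}, {"x": -18.3, "y": 33.5, "z": -1.9, "wz": 71}, {"x": -18.3, "y": 33.5, "z": -1.9, "wz": 71}, {"x": -18.3, "y": 33.5, "z": -1.9, "wz": 71}]}}

```text
schema error: expected keys wx, wy, wz, x, y, z, claw
```

```bash
python3 - <<'E'
from h import *
f=bot.grab_frame('wrist');save(f,'w1.png',1.5); np.savez('w1.npz',**f)
s=bot.observe();print(s['position'],s['tool_rot'],s['qpos'],s['clock'],f['origin'],f['orientation'])
E
```

```text
[0.20177328 0.59139434 0.23110102] [-3.14158190e+00  4.26857690e-04  1.24194722e+00] [-1.31220762  0.52160142 -0.03633416  1.59967796  0.02116526  1.02112187
 -0.11283217] 0.3 [0.13446044 0.61424726 0.37242795] [2.86487831e+00 8.27802683e-04 1.24185484e+00]
```

View pics/w1.png

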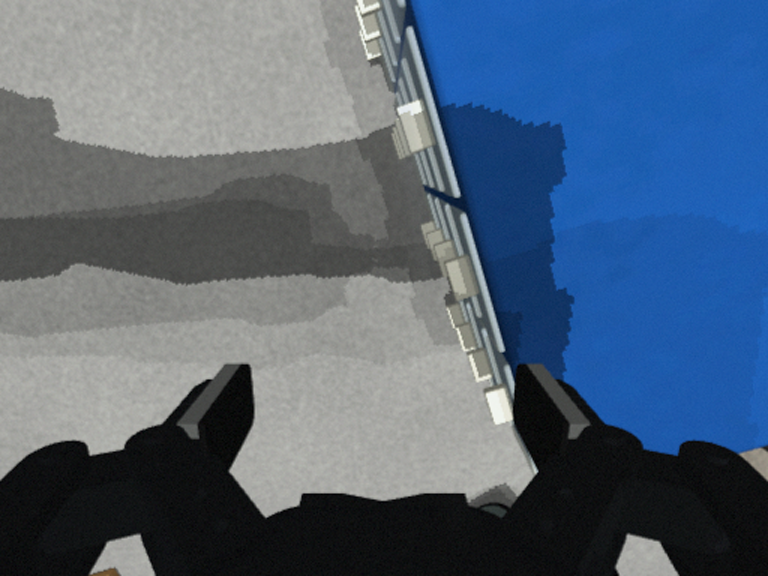

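The call was refused because each row must carry every key. The arm hasn't moved, so I'll repeat it with complete rows.

Emit:
{"method": "jog_arm", "body": {"increments": [{"x": -3, "y": 5, "z": -0.5, "wx": 0, "wy": 0, "wz": 10, "claw": 100}, {"x": -5.5, "y": 10, "z": -1, "wx": 0, "wy": 0, "wz": 20, "claw": 100}, {"x": -8, "y": 15, "z": -1.5, "wx": 0, "wy": 0, "wz": 30, "claw": 100}, {"x": -11, "y": 20, "z": -1.9, "wx": 0, "wy": 0, "wz": 40, "claw": 100}, {"x": -13.5, "y": 25, "z": -1.9, "wx": 0, "wy": 0, "wz": 50, "claw": 100}, {"x": -16, "y": 30, "z": -1.9, "wx": 0, "wy": 0, "wz": 60, "claw": 100}, {"x": -18.3, "y": 33.5, "z": -1.9, "wx": 0, "wy": 0, "wz": 71, "claw": 100}, {"x": -18.3, "y": 33.5, "z": -1.9, "wx": 0, "wy": 0, "wz": 71, "claw": 100}, {"x": -18.3, "y": 33.5, "z": -1.9, "wx": 0, "wy": 0, "wz": 71, "claw": 100}]}}

```text
clock: 1.42
position: [0.4593, 0.3106, 0.2501]
tool_rot: [3.141, 0.0, 0.005]
force: [-0.8, -0.3, -1.1]
grip_width: 0.0858
```

```bash
python3 - <<'E'
from h import *
f=bot.grab_frame('wrist');save(f,'w2.png',1.5); np.savez('w2.npz',**f)
s=bot.observe();print(s['position'],s['tool_rot'],s['qpos'],s['clock'],f['origin'],f['orientation'])
E
```

```text
[0.45908146 0.31098216 0.25010796] [3.14153137e+00 4.91758054e-04 5.54156665e-03] [-0.9469305   0.40560948  0.33160019  1.78018507 -0.15540675  0.98176546
 -0.54809985] 1.475 [0.45735621 0.38045509 0.39149447] [2.86417515e+00 1.00623311e-03 4.65048453e-03]
```

View pics/w2.png

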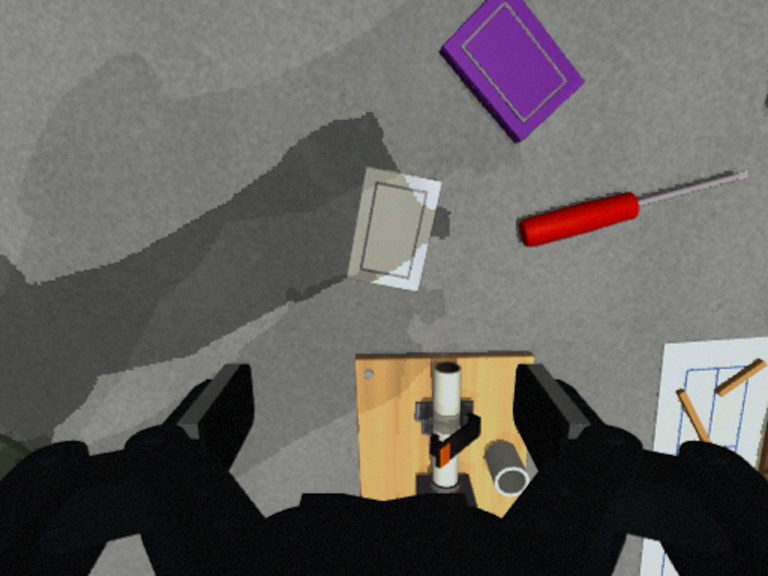

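The wrist view shows the cover's top at about (395,229) in the 1.5x picture, the screwdriver and purple look-alike further out, and one end of the board. I'll measure the cover, then move to see the whole board.

```bash
python3 - <<'E'
from h import *
f=dict(np.load('w2.npz'))
im=f['pixels'].astype(int); m=(im.min(2)>135).astype(np.uint8); 
m[:, :220]=0; m[:,300:]=0; m[:100]=0;m[200:]=0
m=cv2.morphologyEx(m,cv2.MORPH_CLOSE,np.ones((5,5)))
c=max(cv2.findContours(m,0,cv2.CHAIN_APPROX_NONE)[0],key=cv2.contourArea)
print(cv2.minAreaRect(c))
P=onplane(f,c[:,0,:],.02)[:,:2]
r=cv2.minAreaRect((P*1000).astype(np.float32)); print('mm',r)
# sharper view
save(f,'w2c.png',6,(225,100,305,200))
jog([.535,0.0,.34])
E
```

```text
((264.6153869628906, 152.92308044433594), (55.30474853515625, 75.70082092285156), 11.309932708740234)
mm ((468.6082763671875, 328.83331298828125), (95.8958740234375, 68.64644622802734), 79.29376220703125)
shift cm [ 7.41 31.14 -8.99]
```

View pics/w2c.png

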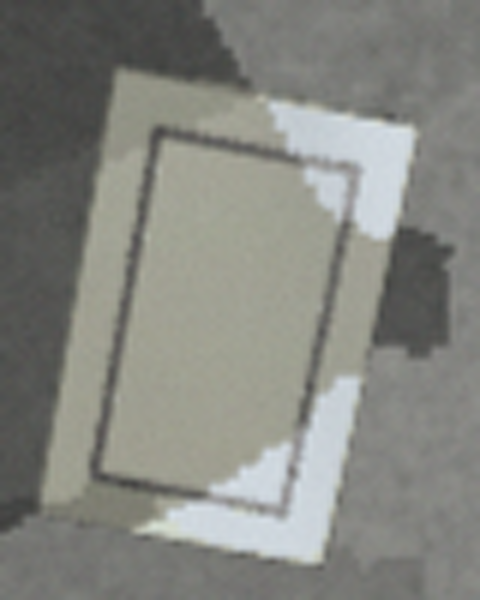

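Emit:
{"method": "jog_arm", "body": {"increments": [{"x": 1.3, "y": 5, "z": -2, "wx": 0, "wy": 0, "wz": 0, "claw": 100}, {"x": 2.6, "y": 10, "z": -4, "wx": 0, "wy": 0, "wz": 0, "claw": 80}, {"x": 4, "y": 16, "z": -6, "wx": 0, "wy": 0, "wz": 0, "claw": 50}, {"x": 5.2, "y": 22, "z": -8, "wx": 0, "wy": 0, "wz": 0, "claw": 20}, {"x": 6.5, "y": 27, "z": -9, "wx": 0, "wy": 0, "wz": 0, "claw": 0}, {"x": 7.6, "y": 31, "z": -9, "wx": 0, "wy": 0, "wz": 0, "claw": 0}, {"x": 7.6, "y": 31, "z": -9, "wx": 0, "wy": 0, "wz": 0, "claw": 0}, {"x": 7.6, "y": 31, "z": -9, "wx": 0, "wy": 0, "wz": 0, "claw": 0}, {"x": 7.6, "y": 31, "z": -9, "wx": 0, "wy": 0, "wz": 0, "claw": 0}]}}

```text
clock: 2.6
position: [0.5367, 0.0029, 0.34]
tool_rot: [-3.141, 0.001, 0.008]
force: [0.7, 0.2, 0.2]
grip_width: -0.0
```

```bash
python3 - <<'E'
from h import *
f=bot.grab_frame('wrist');save(f,'w3.png',1.5); np.savez('w3.npz',**f)
s=bot.observe();print(s['position'],s['tool_rot'],s['qpos'],s['clock'],s['grip_width'],f['origin'],f['orientation'])
E
```

```text
[0.53672132 0.00275646 0.34000327] [-3.14135676e+00  7.11818445e-04  7.83889330e-03] [-0.48030818  0.30007921  0.47530896  1.70551691 -0.14757315  1.17223283
  0.04221202] 2.65 -0.00022441216909596572 [0.53456744 0.07268441 0.48139749] [2.86459730e+00 1.30313890e-03 8.04191796e-03]
```

View pics/w3.png

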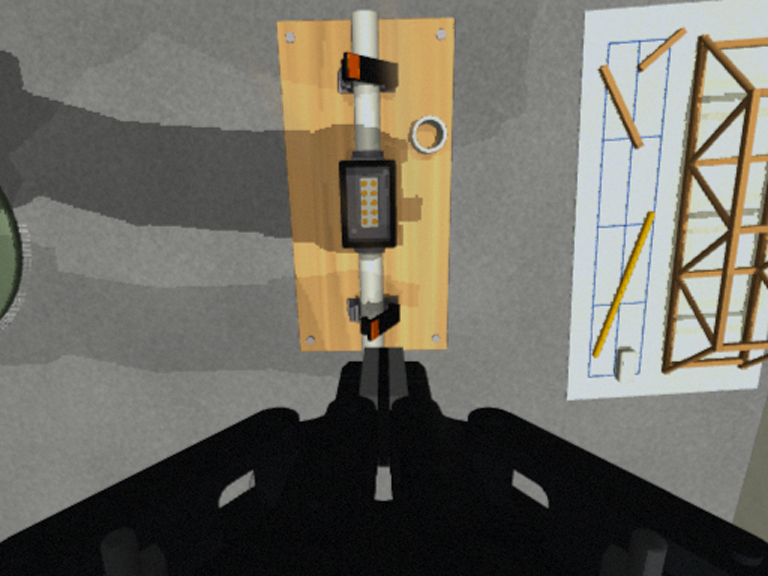

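The wrist view shows the whole board. In the 1.5x picture the box rim runs from about (340,160) to (397,247), the left clip tab is near (352,66) and the right one near (375,328). I'll compute the poses from crops.

```bash
python3 - <<'E'
from h import *
f=dict(np.load('w2.npz'))
C=np.array([[118,68],[415,127],[322,563],[42,510]])/6-.5+[225,100]
P=onplane(f,C,.02); print(np.round(P*1000,1)); print('mean',P.mean(0))
for a,b in [(0,3),(1,2)]: v=P[a]-P[b]; print('yaw',np.degrees(np.arctan2(-v[0],v[1])),np.hypot(v[0],v[1]))
for a,b in [(1,0),(2,3)]: v=P[a]-P[b]; print('yaw',np.degrees(np.arctan2(v[1],v[0])),np.hypot(v[0],v[1]))
g=dict(np.load('w3.npz'))
save(g,'w3a.png',9,(215,95,280,175)); save(g,'w3b.png',6,(215,0,295,80)); save(g,'w3c.png',6,(215,180,295,245))
E
```

```text
[[443.5 381.6  20. ]
 [504.3 370.3  20. ]
 [487.6 277.4  20. ]
 [426.4 289.1  20. ]]
mean [0.46544708 0.32957621 0.02      ]
yaw -10.454068495801991 0.09409430636713106
yaw -10.16243205858118 0.09434333873413121
yaw -10.560959213352 0.06187915616493399
yaw -10.787820855364538 0.062360313503512184
```

View pics/w3a.png

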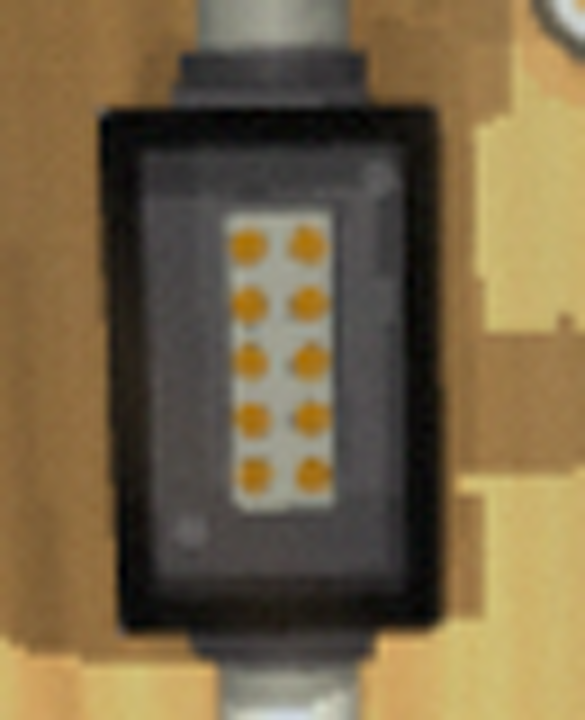

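View pics/w3b.png

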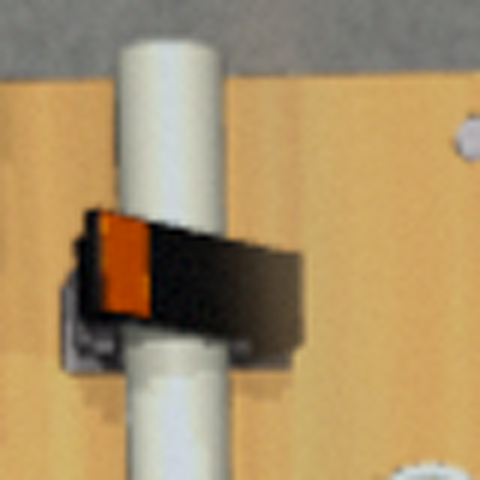

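View pics/w3c.png

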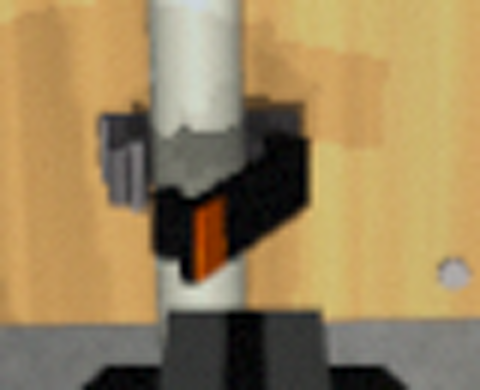

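```bash
python3 - <<'E'
from h import *
g=dict(np.load('w3.npz'))
C=np.array([[101,108],[438,106],[441,630],[120,632]])/9-.5+[215,95]
for z in (.06,.062):
    P=onplane(g,C,z); print(np.round(P*1000,1)); print('mean',P.mean(0))
for a,b in [(0,3),(1,2)]: v=P[a]-P[b]; print('yaw',np.degrees(np.arctan2(-v[0],v[1])),np.hypot(v[0],v[1]))
for a,b in [(1,0),(2,3)]: v=P[a]-P[b]; print('yaw',np.degrees(np.arctan2(v[1],v[0])),np.hypot(v[0],v[1]))
# LEDs for yaw; board screws
S=np.array([[289,37],[441,34],[436,338],[310,340]])/1.5-.33
Q=onplane(g,S,.018);print(np.round(Q*1000,1))
for a,b in [(0,3),(1,2)]: v=Q[a]-Q[b]; print('board yaw',np.degrees(np.arctan2(-v[0],v[1])))
for a,b in [(1,0),(2,3)]: v=Q[a]-Q[b]; print('yaw',np.degrees(np.arctan2(v[1],v[0])))
# conduit edges at height ~?
E
```

```text
[[493.3  79.6  60. ]
 [544.9  80.3  60. ]
 [546.6  -0.6  60. ]
 [494.8  -1.4  60. ]]
mean [0.51987186 0.03949711 0.06      ]
[[ 4.935e+02  7.960e+01  6.200e+01]
 [ 5.448e+02  8.030e+01  6.200e+01]
 [ 5.465e+02 -3.000e-01  6.200e+01]
 [ 4.949e+02 -1.000e+00  6.200e+01]]
mean [0.51994161 0.03965462 0.062     ]
yaw 1.0507917793066683 0.08063774870122298
yaw 1.2272931017504352 0.0805948538806581
yaw 0.7848476082926518 0.051355389683576856
yaw 0.8341776746798605 0.051603479669258635
[[ 444.2  191.    18. ]
 [ 587.1  194.6   18. ]
 [ 594.9 -111.    18. ]
 [ 452.4 -114.7   18. ]]
board yaw 1.546834029032083
board yaw 1.4584892666922022
yaw 1.448503547719969
yaw 1.4647253472610031
```

```bash
python3 - <<'E'
from h import *
g=dict(np.load('w3.npz'))
c=np.array([.520,.0396]); yw=np.radians(1.45)
Rz=np.array([[np.cos(yw),-np.sin(yw)],[np.sin(yw),np.cos(yw)]])
im=g['pixels'].astype(int); m=((im[...,0]>140)&(im[...,1]<100)&(im[...,2]<60)).astype(np.uint8)
n,l,s,ce=cv2.connectedComponentsWithStats(m)
tabs=[ (ce[i],s[i,4]) for i in range(1,n) if s[i,4]>20 and 215<ce[i][0]<300]; print(tabs)
for nm,sy,t in (('L',.115,tabs[0][0]),('R',-.115,tabs[-1][0])):
    th=np.radians(np.arange(0,111,1))
    lx=.021-(.052*np.cos(th)-.010*np.sin(th)); z=.038+.052*np.sin(th)+.010*np.cos(th)
    xy=c+np.c_[lx,np.full_like(lx,sy)]@Rz.T
    P=np.c_[xy,z]; e=np.hypot(*(proj(g,P)-t).T); k=e.argmin(); print(nm,np.degrees(th[k]),e[k],P[k])
    for d in (0,10,20,30,40,50,60,70,80): print(d,np.round(P[d]*1000,1))
    hp=c+Rz@[.021,sy];print('hinge',hp)
E
```

```text
[(array([235.38317757,  43.60747664]), np.int32(107))]
L 45.0 0.5590035205490486 [0.50839427 0.15434306 0.08184062]
0 [486.1 153.8  48. ]
10 [488.6 153.8  56.9]
20 [492.7 153.9  65.2]
30 [498.1 154.1  72.7]
40 [504.7 154.2  79.1]
50 [512.3 154.4  84.3]
60 [520.7 154.7  88. ]
70 [529.7 154.9  90.3]
80 [538.9 155.1  90.9]
hinge [0.53808325 0.15509457]
R 0.0 167.32776741775635 [ 0.49191995 -0.07614762  0.048     ]
0 [491.9 -76.1  48. ]
10 [494.4 -76.1  56.9]
20 [498.5 -76.   65.2]
30 [503.9 -75.8  72.7]
40 [510.5 -75.7  79.1]
50 [518.1 -75.5  84.3]
60 [526.6 -75.3  88. ]
70 [535.5 -75.   90.3]
80 [544.7 -74.8  90.9]
hinge [ 0.5439033  -0.07483178]
```

```bash
python3 - <<'E'
from h import *
g=dict(np.load('w3.npz')); st=bot.observe(); M=rot(st['tool_rot'])
c=np.array([.520,.0396]); yw=np.radians(1.45)
Rz=np.array([[np.cos(yw),-np.sin(yw)],[np.sin(yw),np.cos(yw)]])
for d in range(0,95,5):
    th=np.radians(d); lx=.021-(.052*np.cos(th)-.010*np.sin(th)); z=.038+.052*np.sin(th)+.010*np.cos(th)
    P=np.r_[c+Rz@[lx,-.115],z]; print(d,P.round(4),np.linalg.norm(proj(g,P)[0]-[249,218.7]).round(1),'cm',(100*M.T@(P-st['position'])).round(2))
E
```

```text
0 [ 0.4919 -0.0761  0.048 ] 22.9 cm [-4.52  7.86 29.2 ]
5 [ 0.493  -0.0761  0.0525] 22.2 cm [-4.41  7.86 28.75]
10 [ 0.4944 -0.0761  0.0569] 21.2 cm [-4.27  7.86 28.31]
15 [ 0.4963 -0.076   0.0611] 20.1 cm [-4.09  7.85 27.89]
20 [ 0.4985 -0.076   0.0652] 18.6 cm [-3.87  7.85 27.48]
25 [ 0.501  -0.0759  0.069 ] 17.0 cm [-3.61  7.85 27.1 ]
30 [ 0.5039 -0.0758  0.0727] 15.1 cm [-3.33  7.84 26.73]
35 [ 0.5071 -0.0758  0.076 ] 13.1 cm [-3.01  7.83 26.4 ]
40 [ 0.5105 -0.0757  0.0791] 10.8 cm [-2.66  7.83 26.09]
45 [ 0.5142 -0.0756  0.0818] 8.3 cm [-2.29  7.82 25.82]
50 [ 0.5181 -0.0755  0.0843] 5.6 cm [-1.9   7.82 25.57]
55 [ 0.5223 -0.0754  0.0863] 2.8 cm [-1.49  7.81 25.37]
60 [ 0.5266 -0.0753  0.088 ] 0.8 cm [-1.06  7.8  25.2 ]
65 [ 0.531  -0.0752  0.0894] 3.4 cm [-0.62  7.79 25.06]
70 [ 0.5355 -0.075   0.0903] 6.6 cm [-0.16  7.78 24.97]
75 [ 0.5401 -0.0749  0.0908] 9.8 cm [ 0.3   7.78 24.92]
80 [ 0.5447 -0.0748  0.0909] 13.0 cm [ 0.76  7.77 24.9 ]
85 [ 0.5493 -0.0747  0.0907] 16.2 cm [ 1.22  7.76 24.93]
90 [ 0.5539 -0.0746  0.09  ] 19.4 cm [ 1.67  7.75 25.  ]
```

Emit:
{"method": "jog_arm", "body": {"increments": [{"x": -0.5, "y": 4, "z": 6, "wx": 0, "wy": 0, "wz": -1, "claw": 0}, {"x": -0.9, "y": 7.8, "z": 11, "wx": 0, "wy": 0, "wz": -1, "claw": 0}, {"x": -0.9, "y": 7.8, "z": 16, "wx": 0, "wy": 0, "wz": -1, "claw": 0}, {"x": -0.9, "y": 7.8, "z": 21, "wx": 0, "wy": 0, "wz": -1, "claw": 0}, {"x": -0.9, "y": 7.8, "z": 23, "wx": 0, "wy": 0, "wz": -1, "claw": 0}, {"x": -1.1, "y": 7.8, "z": 24.5, "wx": 0, "wy": 0, "wz": -1, "claw": 0}, {"x": -1.5, "y": 7.8, "z": 25.3, "wx": 0, "wy": 0, "wz": -1, "claw": 0}, {"x": -1.9, "y": 7.8, "z": 25.6, "wx": 0, "wy": 0, "wz": -1, "claw": 0}, {"x": -2.3, "y": 7.8, "z": 25.9, "wx": 0, "wy": 0, "wz": -1, "claw": 0}]}}

```text
clock: 3.78
position: [0.5136, -0.075, 0.0817]
tool_rot: [-3.141, 0.001, 0.026]
force: [0.7, -0.2, 0.7]
grip_width: -0.0002
```

```bash
python3 - <<'E'
from h import *
f=bot.grab_frame('wrist');save(f,'w4.png',1.5)
s=bot.observe();print(s['position'],s['tool_rot'],s['force'],s['clock'])
E
```

```text
[ 0.51364986 -0.07494772  0.08128459] [-3.14099859e+00  2.05446993e-04  2.58573120e-02] [-0.78892348 -0.8276001  -0.47010838] 3.825
```

View pics/w4.png

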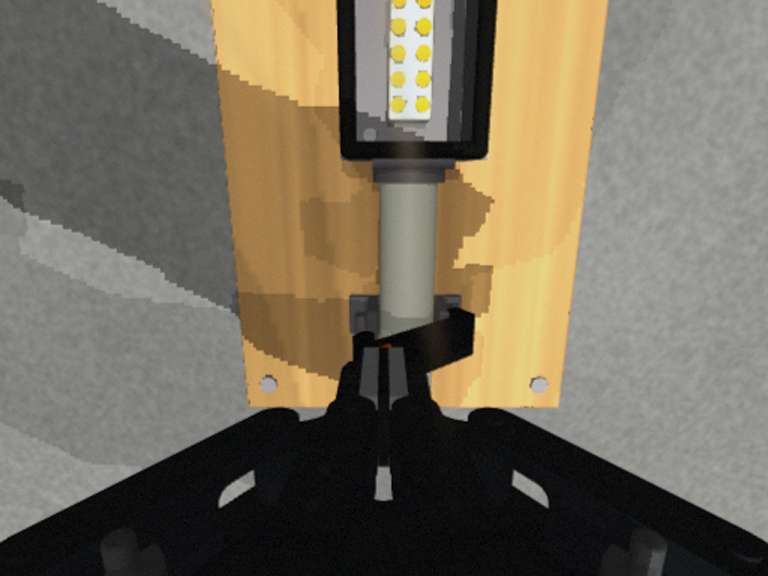

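The fingertips sit on the tab and the cap is following them. I'll continue down the arc.

Emit:
{"method": "jog_arm", "body": {"increments": [{"x": -0.35, "y": 0, "z": 0.3, "wx": 0, "wy": 0, "wz": 0, "claw": 0}, {"x": -0.7, "y": 0.05, "z": 0.6, "wx": 0, "wy": 0, "wz": 0, "claw": 0}, {"x": -1.0, "y": 0.05, "z": 0.9, "wx": 0, "wy": 0, "wz": 0, "claw": 0}, {"x": -1.3, "y": 0.05, "z": 1.25, "wx": 0, "wy": 0, "wz": 0, "claw": 0}, {"x": -1.5, "y": 0.1, "z": 1.65, "wx": 0, "wy": 0, "wz": 0, "claw": 0}, {"x": -1.7, "y": 0.1, "z": 2.05, "wx": 0, "wy": 0, "wz": 0, "claw": 0}, {"x": -1.8, "y": 0.1, "z": 2.4, "wx": 0, "wy": 0, "wz": 0, "claw": 0}, {"x": -1.9, "y": 0.1, "z": 2.8, "wx": 0, "wy": 0, "wz": 0, "claw": 0}, {"x": -2.0, "y": 0.1, "z": 3.1, "wx": 0, "wy": 0, "wz": 0, "claw": 0}]}}

```text
clock: 4.95
position: [0.4934, -0.0765, 0.05]
tool_rot: [-3.141, 0.001, 0.026]
force: [-1.0, 0.4, 1.7]
grip_width: 0.0003
```

Emit:
{"method": "jog_arm", "body": {"increments": [{"x": -0.1, "y": 0, "z": 0.2, "wx": 0, "wy": 0, "wz": 0, "claw": 0}, {"x": -0.1, "y": 0, "z": 0.4, "wx": 0, "wy": 0, "wz": 0, "claw": 0}, {"x": -0.1, "y": 0, "z": 0.4, "wx": 0, "wy": 0, "wz": 0, "claw": 0}]}}

```text
clock: 5.32
position: [0.4923, -0.0766, 0.0463]
tool_rot: [-3.141, 0.001, 0.025]
force: [-3.4, -0.2, 13.3]
grip_width: 0.0003
```

Emit:
{"method": "jog_arm", "body": {"increments": [{"x": 0.1, "y": 0, "z": -4, "wx": 0, "wy": 0, "wz": 0, "claw": 0}, {"x": 0.5, "y": 0, "z": -8.5, "wx": 0, "wy": 0, "wz": 0, "claw": 0}, {"x": 0.8, "y": -5, "z": -8.5, "wx": 0, "wy": 0, "wz": 0, "claw": 0}, {"x": 1.1, "y": -10, "z": -8.5, "wx": 0, "wy": 0, "wz": 0, "claw": 0}, {"x": 1.5, "y": -15, "z": -8.5, "wx": 0, "wy": 0, "wz": 0, "claw": 0}, {"x": 1.9, "y": -20, "z": -8.5, "wx": 0, "wy": 0, "wz": 0, "claw": 0}, {"x": 2.1, "y": -23, "z": -8, "wx": 0, "wy": 0, "wz": 0, "claw": 0}, {"x": 2.1, "y": -23, "z": -6.5, "wx": 0, "wy": 0, "wz": 0, "claw": 0}, {"x": 2.1, "y": -23, "z": -5, "wx": 0, "wy": 0, "wz": 0, "claw": 0}, {"x": 2.1, "y": -23, "z": -4.5, "wx": 0, "wy": 0, "wz": 0, "claw": 0}]}}

```text
clock: 6.58
position: [0.507, 0.1524, 0.0903]
tool_rot: [3.141, 0.002, 0.024]
force: [-0.1, -0.8, 0.7]
grip_width: 0.0002
```

```bash
python3 - <<'E'
from h import *
f=bot.grab_frame('wrist');save(f,'w5.png',1)
f=bot.grab_frame('scene');save(f,'s5.png',5,(220,165,370,245))
s=bot.observe();print(s['position'],s['tool_rot'],s['force'],s['clock'])
E
```

```text
[0.50731308 0.15272347 0.0909104 ] [-3.14134431e+00  1.60712395e-03  2.40417845e-02] [ 0.07605621  0.5908511  -0.63788777] 6.675
```

View pics/w5.png

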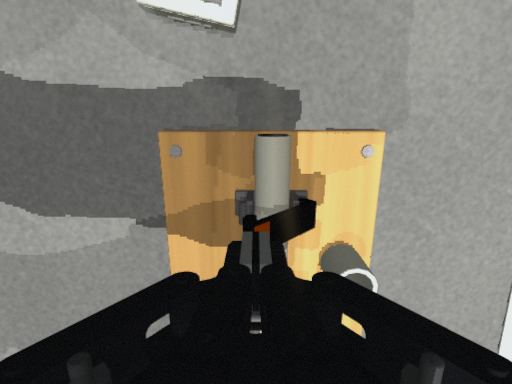

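View pics/s5.png

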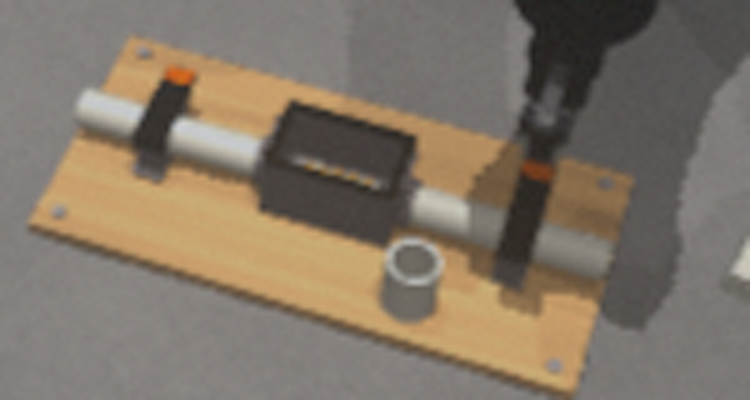

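```bash
python3 - <<'E'
from h import *
f=bot.grab_frame('scene')
im=f['pixels'].astype(int); m=((im[...,0]>120)&(im[...,1]<im[...,0]*.5)&(im[...,2]<im[...,0]*.4)).astype(np.uint8); m[:165]=0;m[245:]=0;m[:,:220]=0;m[:,350:]=0
n,l,s,ce=cv2.connectedComponentsWithStats(m)
print([(ce[i].round(1),s[i,4]) for i in range(1,n) if s[i,4]>3])
for nm,sy in (('L',.115),('R',-.115)):
  for d in (0,5,10,15,20,30,45,60):
    th=np.radians(d); lx=.021-(.052*np.cos(th)-.010*np.sin(th)); z=.038+.052*np.sin(th)+.010*np.cos(th)
    yw=.0253;P=[.520+lx-sy*yw,.0396+sy+lx*yw,z]; print(nm,d,proj(f,P).round(1))
E
```

```text
[(array([255.5, 179.5]), np.int32(4))]
L 0 [[327.7 199.4]]
L 5 [[327.8 198.7]]
L 10 [[328.  198.1]]
L 15 [[328.1 197.7]]
L 20 [[328.1 197.3]]
L 30 [[328.1 197.1]]
L 45 [[327.8 197.6]]
L 60 [[327.2 199.4]]
R 0 [[255.8 179. ]]
R 5 [[255.7 178.3]]
R 10 [[255.6 177.6]]
R 15 [[255.4 177.1]]
R 20 [[255.1 176.7]]
R 30 [[254.5 176.3]]
R 45 [[253.3 176.5]]
R 60 [[251.9 177.9]]
```

The right tab is at (255.5,179.5) in the scene view, which matches the shut position. Now the left clip.

Emit:
{"method": "jog_arm", "body": {"increments": [{"x": 0, "y": -0.1, "z": 0.8, "wx": 0, "wy": 0, "wz": 0, "claw": 0}, {"x": -0.26, "y": -0.1, "z": 1.2, "wx": 0, "wy": 0, "wz": 0, "claw": 0}, {"x": -0.6, "y": -0.1, "z": 1.5, "wx": 0, "wy": 0, "wz": 0, "claw": 0}, {"x": -0.9, "y": -0.1, "z": 1.8, "wx": 0, "wy": 0, "wz": 0, "claw": 0}, {"x": -1.2, "y": -0.1, "z": 2.2, "wx": 0, "wy": 0, "wz": 0, "claw": 0}, {"x": -1.45, "y": -0.1, "z": 2.6, "wx": 0, "wy": 0, "wz": 0, "claw": 0}, {"x": -1.65, "y": -0.1, "z": 3.0, "wx": 0, "wy": 0, "wz": 0, "claw": 0}, {"x": -1.85, "y": -0.1, "z": 3.4, "wx": 0, "wy": 0, "wz": 0, "claw": 0}, {"x": -2.0, "y": -0.1, "z": 3.85, "wx": 0, "wy": 0, "wz": 0, "claw": 0}, {"x": -2.1, "y": -0.1, "z": 4.2, "wx": 0, "wy": 0, "wz": 0, "claw": 0}]}}

```text
clock: 7.98
position: [0.4866, 0.1535, 0.0492]
tool_rot: [-3.141, 0.001, 0.024]
force: [0.6, 0.5, -0.1]
grip_width: 0.0004
```

Emit:
{"method": "jog_arm", "body": {"increments": [{"x": -0.1, "y": 0, "z": 0.2, "wx": 0, "wy": 0, "wz": 0, "claw": 0}, {"x": -0.1, "y": 0, "z": 0.3, "wx": 0, "wy": 0, "wz": 0, "claw": 0}, {"x": -0.1, "y": 0, "z": 0.3, "wx": 0, "wy": 0, "wz": 0, "claw": 0}]}}

```text
clock: 8.35
position: [0.4853, 0.1535, 0.0464]
tool_rot: [-3.141, 0.001, 0.024]
force: [-3.3, -1.1, 11.1]
grip_width: 0.0003
```

Emit:
{"method": "jog_arm", "body": {"increments": [{"x": 0, "y": 0, "z": -4, "wx": 0, "wy": 0, "wz": 0, "claw": 0}, {"x": 0.5, "y": 0, "z": -9, "wx": 0, "wy": 0, "wz": 0, "claw": 0}, {"x": 1.5, "y": 5, "z": -14, "wx": 0, "wy": 0, "wz": 0, "claw": 30}, {"x": 2.5, "y": 10, "z": -18, "wx": 0, "wy": 0, "wz": 0, "claw": 60}, {"x": 3.2, "y": 13.4, "z": -19.4, "wx": 0, "wy": 0, "wz": 0, "claw": 100}, {"x": 3.2, "y": 13.4, "z": -19.4, "wx": 0, "wy": 0, "wz": 0, "claw": 100}, {"x": 3.2, "y": 13.4, "z": -19.4, "wx": 0, "wy": 0, "wz": 0, "claw": 100}]}}

```text
clock: 9.22
position: [0.5204, 0.0207, 0.2398]
tool_rot: [-3.14, 0.002, 0.024]
force: [-0.7, 0.3, 0.6]
grip_width: 0.0854
```

```bash
python3 - <<'E'
from h import *
f=bot.grab_frame('wrist');save(f,'w6.png',1.5);np.savez('w6.npz',**f)
s=bot.observe();print(s['position'],s['tool_rot'],s['force'],s['clock'],s['grip_width'])
jog([.4654,.3296,.12])
E
```

```text
[0.52031502 0.02116067 0.23958675] [-3.14054718e+00  2.29539110e-03  2.53014826e-02] [-0.29468695  0.49303509 -0.47987139] 9.275 0.08534250799184065
shift cm [ -4.68 -30.96  12.  ]
```

View pics/w6.png

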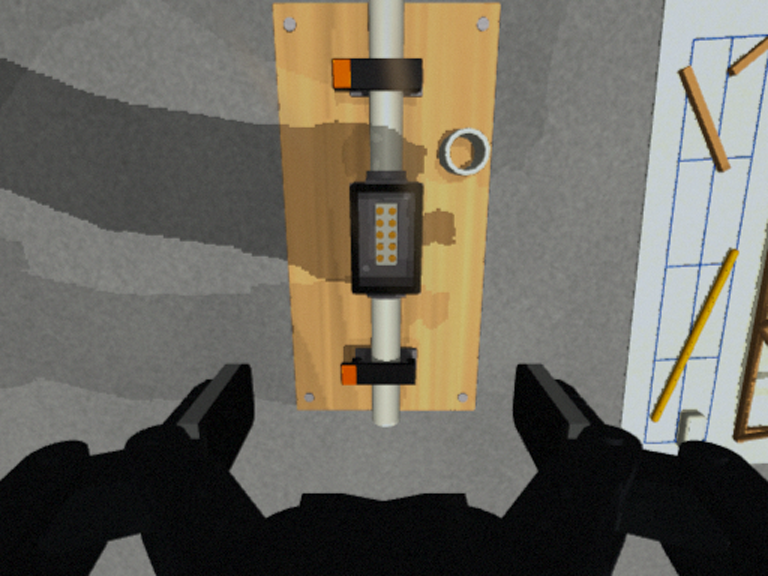

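Both caps now lie flat across the conduit, with the tabs at about (342,73) and (348,374) in the 1.5x picture. I'll measure the box again from this closer view.

```bash
python3 - <<'E'
from h import *
f=dict(np.load('w6.npz')); save(f,'w6a.png',7,(225,115,290,200))
im=f['pixels'].astype(int)
m=(im.max(2)<48).astype(np.uint8); m[:118]=0;m[200:]=0;m[:,:225]=0;m[:,:][:,290:]=0
m=cv2.morphologyEx(m,cv2.MORPH_OPEN,np.ones((3,3)))
c=max(cv2.findContours(m,0,cv2.CHAIN_APPROX_NONE)[0],key=cv2.contourArea)
P=onplane(f,c[:,0,:],.061); r=cv2.minAreaRect((P[:,:2]*1000).astype(np.float32)); print(r)
S=np.array([[289.5,24],[482.5,24],[462.5,397.5],[309.5,397.5]])/1.5-.33
Q=onplane(f,S,.018);print(np.round(Q*1000,1),Q.mean(0))
for a,b in [(0,3),(1,2)]: v=Q[a]-Q[b]; print('board yaw',np.degrees(np.arctan2(-v[0],v[1])))
E
```

```text
((519.2899169921875, 39.55148696899414), (50.75333786010742, 81.75214385986328), 1.4281189441680908)
[[ 445.2  190.8   18. ]
 [ 586.5  194.1   18. ]
 [ 594.2 -110.5   18. ]
 [ 453.2 -114.1   18. ]] [0.51977182 0.04004992 0.018     ]
board yaw 1.5130441815745401
board yaw 1.4495204321932198
```

View pics/w6a.png

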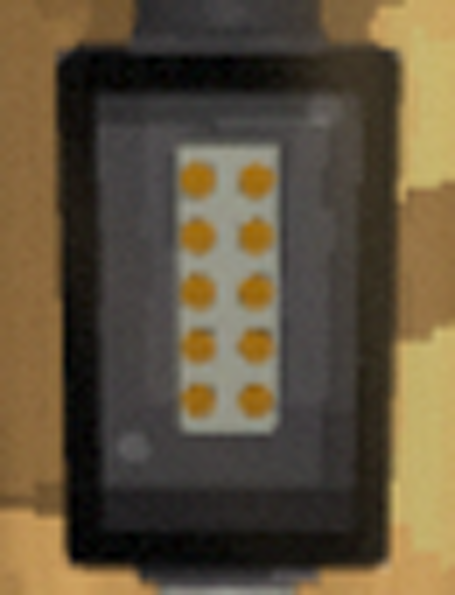

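```bash
python3 - <<'E'
from h import *
f=dict(np.load('w6.npz')); s=bot.observe(); M=rot(s['tool_rot'])
for z in (0,-.005,-.013,-.02):
  for y in (-.011,.011): print('open',z,y,proj(f,s['position']+M@[-.0427,y,z]).round(1),'shut',proj(f,s['position']+M@[-.0,y,z]).round(1))
E
```

```text
open 0 -0.011 [[176.3 228.7]] shut [[258.5 228.7]]
open 0 0.011 [[179.4 266.6]] shut [[258.4 266.5]]
open -0.005 -0.011 [[173.8 232.6]] shut [[258.6 232.5]]
open -0.005 0.011 [[177.  271.5]] shut [[258.5 271.4]]
open -0.013 -0.011 [[169.3 239.2]] shut [[258.7 239.1]]
open -0.013 0.011 [[172.9 279.9]] shut [[258.6 279.8]]
open -0.02 -0.011 [[164.9 245.6]] shut [[258.9 245.6]]
open -0.02 0.011 [[168.9 288. ]] shut [[258.8 288. ]]
```

Emit:
{"method": "jog_arm", "body": {"increments": [{"x": -0.8, "y": -5, "z": 0, "wx": 0, "wy": 0, "wz": 2, "claw": 100}, {"x": -1.6, "y": -10, "z": 0, "wx": 0, "wy": 0, "wz": 4, "claw": 100}, {"x": -2.4, "y": -16, "z": 2, "wx": 0, "wy": 0, "wz": 6, "claw": 100}, {"x": -3.2, "y": -22, "z": 6, "wx": 0, "wy": 0, "wz": 8, "claw": 100}, {"x": -4.2, "y": -28, "z": 10, "wx": 0, "wy": 0, "wz": 10, "claw": 100}, {"x": -4.7, "y": -31, "z": 14, "wx": 0, "wy": 0, "wz": 12, "claw": 100}, {"x": -4.7, "y": -31, "z": 17, "wx": 0, "wy": 0, "wz": 12, "claw": 100}, {"x": -4.7, "y": -31, "z": 18.5, "wx": 0, "wy": 0, "wz": 12, "claw": 100}, {"x": -4.7, "y": -31, "z": 19, "wx": 0, "wy": 0, "wz": 12, "claw": 100}]}}

```text
clock: 10.4
position: [0.4649, 0.3295, 0.0496]
tool_rot: [3.141, 0.003, -0.184]
force: [0.6, 0.3, 0.2]
grip_width: 0.0853
```

```bash
python3 - <<'E'
from h import *
f=bot.grab_frame('wrist');save(f,'w7.png',1.5);np.savez('w7.npz',**f)
s=bot.observe();print(s['position'],s['tool_rot'],s['force'],s['clock'],s['grip_width'])
E
```

```text
[0.4652205  0.3295033  0.04989809] [-3.14141417e+00  2.48887361e-03 -1.84813308e-01] [-0.98295875 -0.58702716 -0.06228977] 10.45 0.08539674574300123
```

View pics/w7.png

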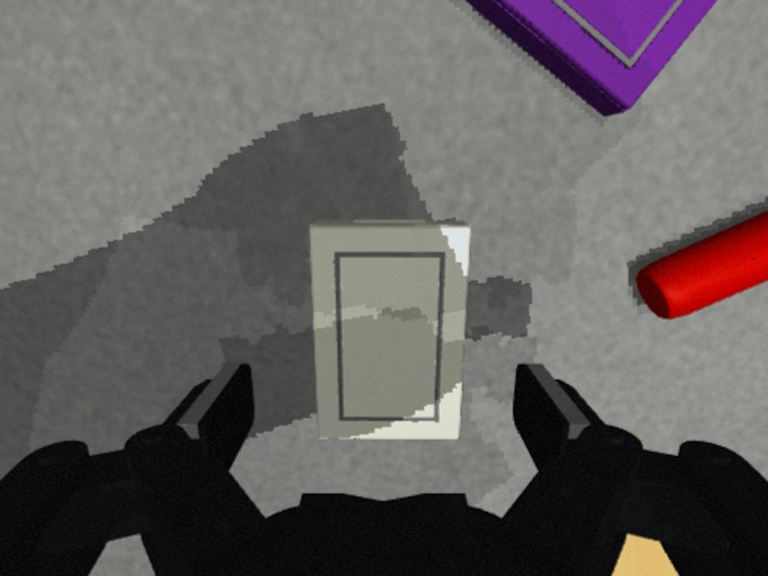

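```bash
python3 - <<'E'
from h import *
f=dict(np.load('w7.npz')); s=bot.observe(); M=rot(s['tool_rot'])
C=np.array([[310,225],[469.5,225],[461,439],[318.5,439]])/1.5-.33
P=onplane(f,C,.02); print(P.round(4),P.mean(0)); 
for a,b in [(0,3),(1,2)]: v=P[a]-P[b]; print('yaw',np.degrees(np.arctan2(-v[0],v[1])),np.hypot(v[0],v[1]))
for a,b in [(1,0),(2,3)]: v=P[a]-P[b]; print('yaw',np.degrees(np.arctan2(v[1],v[0])),np.hypot(v[0],v[1]))
print('in tool cm',100*M.T@(P.mean(0)-s['position']))
for z in (0,.01,.02,.03,.05): print(z,proj(f,s['position']+M@[0,0,z])*1.5)
E
```

```text
[[0.4439 0.3825 0.02  ]
 [0.5047 0.3712 0.02  ]
 [0.4885 0.2773 0.02  ]
 [0.4258 0.2889 0.02  ]] [0.4657354  0.32997776 0.02      ]
yaw -10.916527625193437 0.09537800242007266
yaw -9.77843615886652 0.09526212513608366
yaw -10.550981910901134 0.06184699143019283
yaw -10.440780990616366 0.06374003939392968
in tool cm [ 0.04933511 -0.0555664   2.98970558]
0 [[388.895974   372.49581766]]
0.01 [[388.56931361 360.50100226]]
0.02 [[388.27876506 349.83219674]]
0.03 [[388.01865385 340.28103559]]
0.05 [[387.57242617 323.89576587]]
```

The cover sits squarely between the open fingers, with its centre near (389,332) in the 1.5x picture. The fingers' midline is at x=384, so the camera reads about 1.3 mm off along tool x. I'll descend and grip.

Emit:
{"method": "jog_arm", "body": {"increments": [{"x": 0.15, "y": 0, "z": 2, "wx": 0, "wy": 0, "wz": 0, "claw": 100}, {"x": 0.15, "y": 0, "z": 4, "wx": 0, "wy": 0, "wz": 0, "claw": 100}, {"x": 0.15, "y": 0, "z": 5.1, "wx": 0, "wy": 0, "wz": 0, "claw": 100}, {"x": 0.15, "y": 0, "z": 5.1, "wx": 0, "wy": 0, "wz": 0, "claw": 100}]}}

```text
clock: 10.95
position: [0.4662, 0.3287, -0.002]
tool_rot: [3.141, 0.003, -0.185]
force: [0.2, 0.8, 0.4]
grip_width: 0.0854
```

Emit:
{"method": "jog_arm", "body": {"increments": [{"x": 0, "y": 0, "z": 0, "wx": 0, "wy": 0, "wz": 0, "claw": 78}, {"x": 0, "y": 0, "z": 0, "wx": 0, "wy": 0, "wz": 0, "claw": 70}, {"x": 0, "y": 0, "z": 0, "wx": 0, "wy": 0, "wz": 0, "claw": 60}, {"x": 0, "y": 0, "z": 0, "wx": 0, "wy": 0, "wz": 0, "claw": 60}, {"x": 0, "y": 0, "z": 0, "wx": 0, "wy": 0, "wz": 0, "claw": 60}], "squeeze": 80}}

```text
clock: 11.58
position: [0.4665, 0.3289, -0.0011]
tool_rot: [3.141, 0.003, -0.185]
force: [-1.8, -2.0, 8.7]
grip_width: 0.0625
```

```bash
python3 - <<'E'
from h import *
f=bot.grab_frame('wrist');save(f,'w8.png',1.5);np.savez('w8.npz',**f)
s=bot.observe();print(s['position'],s['tool_rot'],s['force'],s['clock'],s['grip_width'])
E
```

```text
[ 0.46649691  0.32887986 -0.00108047] [ 3.14128666e+00  2.95030151e-03 -1.85179287e-01] [-2.63252898 -2.67917324  8.84396031] 11.625 0.06214923930979236
```

View pics/w8.png

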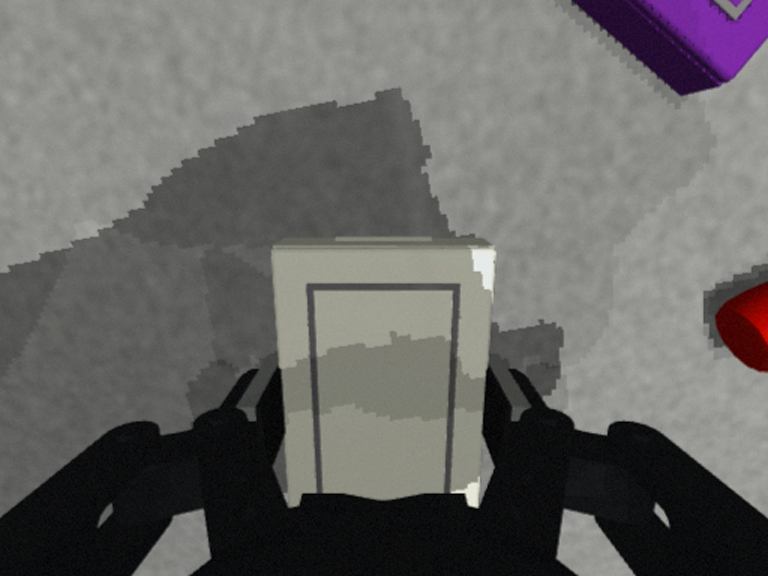

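```bash
python3 - <<'E'
from h import *
f=dict(np.load('w8.npz')); s=bot.observe(); M=rot(s['tool_rot'])
C=np.array([[273,247.5],[494.5,247.5],[480,505],[288.5,505]])/1.5-.33
P=onplane(f,C,.02); t=100*(P-s['position'])@M; print(t.round(2)); print('mid far edge',(t[0]+t[1])/2)
E
```

```text
[[-3.24 -4.84 -2.1 ]
 [ 2.89 -4.84 -2.12]
 [ 3.01  3.74 -2.12]
 [-3.32  3.76 -2.1 ]]
mid far edge [-0.17360722 -4.83644024 -2.10902448]
```

Emit:
{"method": "jog_arm", "body": {"increments": [{"x": 0, "y": 0, "z": -2, "wx": 0, "wy": 0, "wz": 0, "claw": 60}, {"x": 0, "y": 0, "z": -6, "wx": 0, "wy": 0, "wz": 0, "claw": 60}, {"x": 0.5, "y": 1.5, "z": -10.5, "wx": 0, "wy": 0, "wz": -1, "claw": 60}, {"x": 2.5, "y": 6.5, "z": -13, "wx": 0, "wy": 0, "wz": -3, "claw": 60}, {"x": 4.5, "y": 11.5, "z": -13, "wx": 0, "wy": 0, "wz": -6, "claw": 60}, {"x": 6.5, "y": 16.5, "z": -13, "wx": 0, "wy": 0, "wz": -8, "claw": 60}, {"x": 8.5, "y": 21.5, "z": -13, "wx": 0, "wy": 0, "wz": -10, "claw": 60}, {"x": 10, "y": 25.5, "z": -12, "wx": 0, "wy": 0, "wz": -12, "claw": 60}, {"x": 10.7, "y": 27.5, "z": -11, "wx": 0, "wy": 0, "wz": -12, "claw": 60}, {"x": 10.7, "y": 27.5, "z": -11, "wx": 0, "wy": 0, "wz": -12, "claw": 60}]}}

```text
clock: 12.88
position: [0.5214, 0.0371, 0.1095]
tool_rot: [3.142, 0.003, 0.021]
force: [0.2, 0.2, -0.5]
grip_width: 0.062
```

```bash
python3 - <<'E'
from h import *
f=bot.grab_frame('wrist');save(f,'w9.png',1.5);np.savez('w9.npz',**f)
s=bot.observe();print(s['position'],s['tool_rot'],s['force'],s['clock'],s['grip_width'])
jog([.521,.039,.07])
E
```

```text
[0.52148685 0.03856042 0.1096809 ] [-3.14105466e+00  2.31562152e-03  2.28812402e-02] [ 0.92104312  0.53584439 -0.25249061] 12.925 0.06228657556995133
shift cm [-0.04 -0.04  3.97]
```

View pics/w9.png

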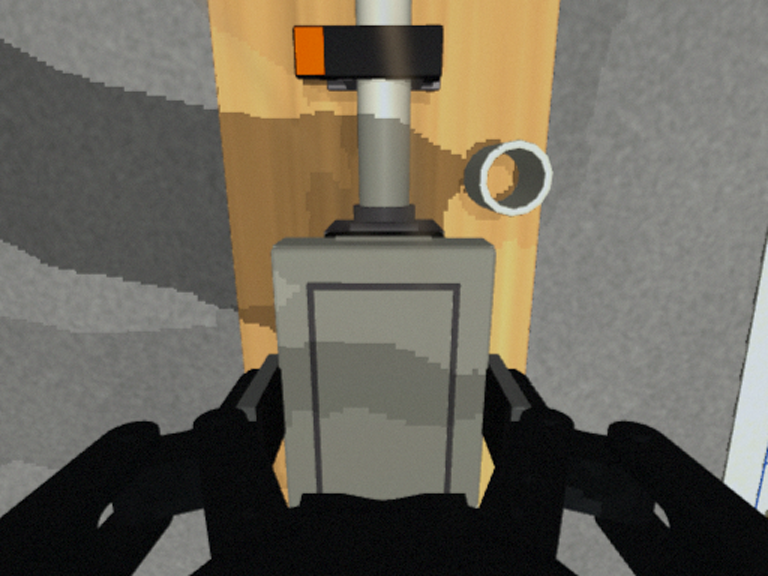

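The cover is held level over the box, and the visible rim edge (328–443, centre 385.5) lines up with the cover's midline at 383.5. I'll lower it slowly.

Emit:
{"method": "jog_arm", "body": {"increments": [{"x": 0.02, "y": -0.05, "z": 2, "wx": 0, "wy": 0, "wz": -0.15, "claw": 60}, {"x": 0.02, "y": -0.05, "z": 3.5, "wx": 0, "wy": 0, "wz": -0.15, "claw": 60}, {"x": 0.02, "y": -0.05, "z": 4.2, "wx": 0, "wy": 0, "wz": -0.15, "claw": 60}, {"x": 0.02, "y": -0.05, "z": 4.6, "wx": 0, "wy": 0, "wz": -0.15, "claw": 60}, {"x": 0.02, "y": -0.05, "z": 4.8, "wx": 0, "wy": 0, "wz": -0.15, "claw": 60}, {"x": 0.02, "y": -0.05, "z": 4.8, "wx": 0, "wy": 0, "wz": -0.15, "claw": 60}]}}

```text
clock: 13.68
position: [0.5216, 0.0391, 0.0618]
tool_rot: [-3.141, 0.002, 0.025]
force: [-0.7, -1.2, -1.1]
grip_width: 0.0621
```

Emit:
{"method": "jog_arm", "body": {"increments": [{"x": 0, "y": 0, "z": 0.2, "wx": 0, "wy": 0, "wz": 0, "claw": 60}, {"x": 0, "y": 0, "z": 0.4, "wx": 0, "wy": 0, "wz": 0, "claw": 60}, {"x": 0, "y": 0, "z": 0.5, "wx": 0, "wy": 0, "wz": 0, "claw": 60}], "squeeze": 100}}

```text
clock: 14.05
position: [0.5216, 0.0391, 0.0567]
tool_rot: [-3.141, 0.002, 0.025]
force: [-0.1, -0.4, 0.1]
grip_width: 0.0617
```

Emit:
{"method": "jog_arm", "body": {"increments": [{"x": 0, "y": 0, "z": 0.2, "wx": 0, "wy": 0, "wz": 0, "claw": 60}, {"x": 0, "y": 0, "z": 0.35, "wx": 0, "wy": 0, "wz": 0, "claw": 60}, {"x": 0, "y": 0, "z": 0.5, "wx": 0, "wy": 0, "wz": 0, "claw": 60}]}}

```text
clock: 14.42
position: [0.5224, 0.039, 0.0524]
tool_rot: [-3.141, 0.0, 0.025]
force: [-0.3, -0.6, 14.4]
grip_width: 0.0614
```

Emit:
{"method": "jog_arm", "body": {"increments": [{"x": 0, "y": 0, "z": 0.2, "wx": 0, "wy": 0, "wz": 0, "claw": 60}, {"x": 0, "y": 0, "z": 0.35, "wx": 0, "wy": 0, "wz": 0, "claw": 60}, {"x": 0, "y": 0, "z": 0.5, "wx": 0, "wy": 0, "wz": 0, "claw": 60}]}}

```text
clock: 14.8
position: [0.5226, 0.0391, 0.0474]
tool_rot: [-3.141, -0.0, 0.025]
force: [2.4, 0.3, 0.1]
grip_width: 0.0612
```

Emit:
{"method": "jog_arm", "body": {"increments": [{"x": 0, "y": 0, "z": 0.15, "wx": 0, "wy": 0, "wz": 0, "claw": 60}, {"x": 0, "y": 0, "z": 0.3, "wx": 0, "wy": 0, "wz": 0, "claw": 60}, {"x": 0, "y": 0, "z": 0.3, "wx": 0, "wy": 0, "wz": 0, "claw": 60}]}}

```text
clock: 15.18
position: [0.5226, 0.039, 0.045]
tool_rot: [-3.14, 0.0, 0.025]
force: [-4.7, -0.9, 20.5]
grip_width: 0.0613
```

```bash
python3 - <<'E'
from h import *
f=bot.grab_frame('wrist');save(f,'w10.png',1.5);np.savez('w10.npz',**f)
f=bot.grab_frame('scene');save(f,'s10.png',5,(220,165,370,245))
for i in range(3):
    s=bot.observe();print(s['position'],s['tool_rot'],s['force'],s['moment'],s['clock'],s['grip_width']); bot.grab_frame('top')
E
```

```text
[0.5225615  0.03906632 0.04502524] [-3.14028210e+00  7.11600278e-06  2.50274137e-02] [-4.94859541 -0.04961022 20.56348419] [-0.02041146  1.42132535 -0.00293407] 15.275 0.061603790126732706
[0.52252859 0.03904268 0.04502287] [-3.14026118e+00  5.82640492e-05  2.49086652e-02] [-4.70028713 -0.77654318 19.25592648] [-0.04080039  1.39194696  0.03025882] 15.325 0.06191522846143476
[0.52255764 0.03908542 0.04503701] [-3.14023134e+00  6.36510381e-06  2.50238659e-02] [-4.62099599  0.17167625 20.45020844] [-0.05209511  1.46437437 -0.02792995] 15.375 0.061389071401693085
```

View pics/w10.png

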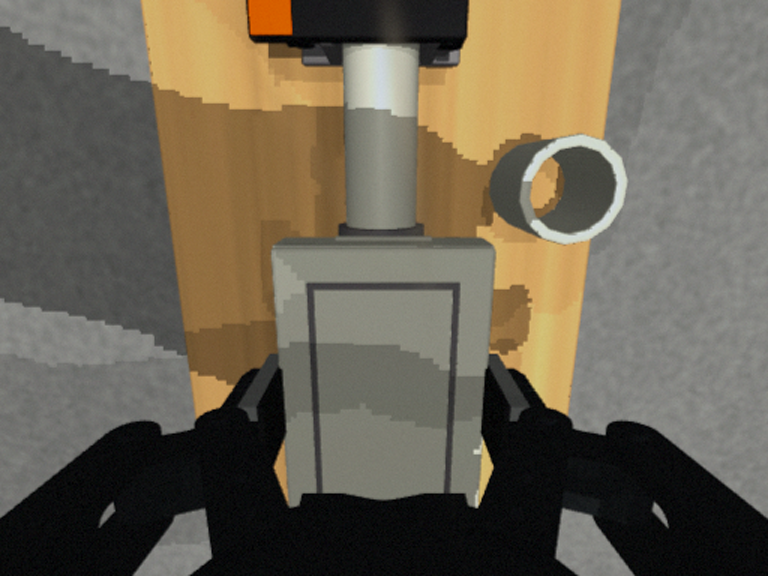

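View pics/s10.png

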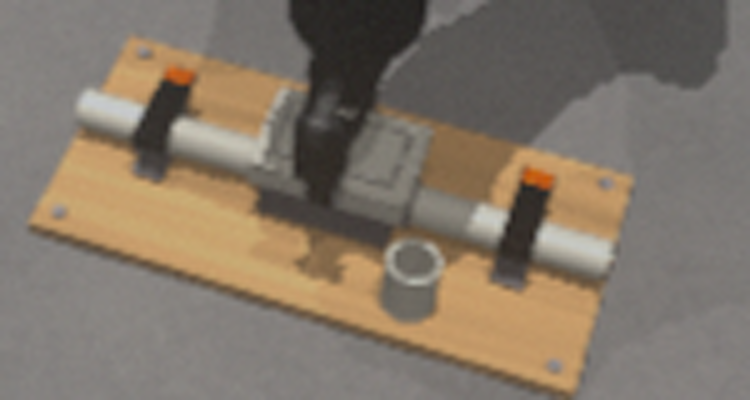

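The cover's centre now works out to about 5.9 mm below the rim, so it is home and level, and the force did drop at the snap. The push is 20 N, so I'll ease it towards 15 N.

Emit:
{"method": "jog_arm", "body": {"increments": [{"x": -0.03, "y": 0, "z": 0.045, "wx": 0, "wy": 0, "wz": 0, "claw": 60}, {"x": -0.03, "y": 0, "z": 0.045, "wx": 0, "wy": 0, "wz": 0, "claw": 60}, {"x": -0.03, "y": 0, "z": 0.045, "wx": 0, "wy": 0, "wz": 0, "claw": 60}]}}

```text
clock: 15.8
position: [0.5225, 0.0391, 0.0451]
tool_rot: [-3.14, -0.001, 0.025]
force: [-2.2, 0.2, 14.9]
grip_width: 0.0616
```

```bash
python3 - <<'E'
from h import *
for i in range(6):
    s=bot.observe();print(s['position'],s['tool_rot'],s['force'],s['moment'],s['clock'],s['grip_width']); bot.grab_frame('top')
E
```

```text
[0.52251514 0.03905188 0.04507693] [-3.13998241e+00 -5.58851982e-04  2.48669732e-02] [-2.17362122  0.22643688 14.91775769] [-0.0847506   0.72073571  0.00610588] 15.8 0.06159285764399782
[0.52250896 0.03903425 0.04505282] [-3.14003134e+00 -5.34660126e-04  2.49097567e-02] [-2.52823942 -0.67689038 15.0993842 ] [-0.02672901  0.66450541  0.00829449] 15.85 0.06163695067984801
[0.52252641 0.03904516 0.04506259] [-3.14001934e+00 -5.82350606e-04  2.49087689e-02] [-1.63142084 -0.63698254 14.12390972] [-0.08044638  0.73991141  0.01634642] 15.9 0.061626702156267144
[0.52255588 0.03906592 0.04506608] [-3.14000226e+00 -6.26202105e-04  2.49752134e-02] [-1.63223218 -0.29000538 14.96063645] [-0.05858898  0.68867557  0.04189728] 15.95 0.0613561636552087
[0.52254313 0.03907318 0.04506567] [-3.14001834e+00 -6.22173654e-04  2.49364965e-02] [-0.84023451 -0.13748515 14.47352974] [-0.04113193  0.76129692  0.03288784] 16.0 0.06125312277103106
[0.52254449 0.0390909  0.04508673] [-3.13997671e+00 -6.48931735e-04  2.49312144e-02] [-2.8335438   0.42612846 13.93238225] [-0.03509611  0.72686902  0.02883995] 16.05 0.061608407204910454
```

```bash
python3 - <<'E'
from h import *
print(bot.job_done()); s=bot.observe(); print(s['force'],s['position'],s['clock'])
E
```

```text
the job is handed in; nothing more can be done
None
the job is handed in; nothing more can be done
```

I pressed both conduit clips shut, right then left, then gripped the cover and pressed it onto the box. I handed the job in at about 16 s with the gripper still pressing.

**Last checks:**
- **Clips:** both caps lie flat in the wrist and scene pictures. The right tab, measured after its press, matched the shut position to about a pixel. I read the left one by eye only, about one pixel off the shut position.
- **Snap:** the pressing force rose to about 14 N and then dropped to about 0 as the ribs gave way.
- **Cover home:** its centre works out to about 5.9 mm below the rim, worked out from the height of the tool rather than measured directly. Tool tilt was about 0.002 rad, and its yaw was within about 0.001 rad of the board's.
- **Push:** steady at about 14–15 N, with roughly 2 N of sideways force left. The grip setting was 100 N.
- **Bystanders:** I noticed no contact with any of them. I didn't measure their positions at the end.

**Disagreements:**
- The wrist camera read about 1–1.5 mm off along the jaw direction. I allowed for this, and the cover slid over the rim without catching.
- The cover moved about 1 mm in x while going on, so I estimate it sits within about 1.5 mm of the box's middle. I couldn't measure that separately.
- The grip opening read 62 mm, although the cover is 64 mm wide.

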